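# Re-hook the jack-in-the-box spring with a spring puller

## Task

The lid spring of the blue jack-in-the-box has come off its post: take the orange spring puller out of its wooden stand, put its peg through the eye at the end of the spring, stretch the spring gently with it and let the hook back softly around the upright steel post, so that the spring stays stretched on the post by itself. Work the spring only with the puller, never drag it hard or press it hard against the post, do not overstretch it or let it snap, then put the puller back in its stand and leave the other toys where they are.

Things in the scene. Friction and masses are not known exactly. Their poses are not given: they have to be found in the camera images.
- toy: The jack-in-the-box, fixed: blue deck 150 (x) x 290 (y) x 35 mm high; on its -y end (y -145 to -37 mm) a closed yellow box with red lid, top at 120 mm. Origin: centre of its underside, z up. The spring's pivot is at (30, -35, 55) mm, the slot's middle at (30, 70, 55) mm: the hooked spring lies roughly along the deck's +y.
- slot (a point): Point 20 mm above the deck (height of the hook's wire) over the middle of the dark cross slot along the deck's x, 105 mm from the pivot. The upright steel anchor post (8 mm diameter, top 34 mm above the deck, fixed) stands in this slot up to 18 mm to either side of the middle along the deck's x; where exactly is not measured: see it or feel for it.
- spring: Coil spring with brass hook. Origin: the pivot, 20 mm above the deck; own +y points along the spring to the eye. It swings level about the pivot, from 0.75 rad towards the deck's -x to 0.35 rad towards +x (0: along the deck's +y), starts slack 0.42 to 0.6 rad towards -x, and cannot be lifted. Keep the forces on it (puller and post added up) under 15 N; over 20 N is too much.
- mouth (a point): Where the post's centre must sit inside the hook's mouth; spring's axes: y outwards. The hook is 5 mm wire in the level plane: long side at x = -8.5 mm, crossbar at y = +6.5, short point at x = +8.5 ending (rounded) at y = -4; mouth 12 mm wide, open towards the pivot. So stretch until the point is outside the post, swing towards the deck's +x until the long side touches the post, and let back.
- eye (a point): Centre of the round wire eye just beyond the hook's crossbar (12 mm clear inside, 23 mm outside, 5 mm thick, axis vertical), at the hook's height; 94.5 mm from the pivot when slack, 15.5 mm beyond mouth. It moves out with the stretch. The puller's peg goes down into it.
- stretch (a joint): How far the spring is stretched, in m: 0 slack. The pull is 1.5 N + 150 N per m (5.4 N at 0.026). 0.025 to 0.028 with the crossbar resting on the post. The point passes outside the post from about 0.038 on; beyond 0.050 is overstretched; hard stop at 0.056.
- grip (a point): Centre of the puller's orange square handle, 26 x 26 mm and 55 mm high (from 27.5 mm below to 27.5 mm above this point; flats along its own x and y). The puller is loose, 120 g (0.8 to 1.2 times), upright in the stand at the start.
- tip (a point): The lower end of the puller's round steel peg, on the axis of the handle: the peg is 8 mm in diameter and 55 mm long, from the handle's underside down to this point, which is 82.5 mm below the handle's centre. z up.
- stand_top (a point): Middle of the top of the puller's stand, a fixed dark wooden block 70 x 70 mm and 60 mm high with a square 14 mm hole right through it, 3 mm chamfered mouth. The puller stands with its peg in the hole and its handle resting on the top, so its peg's end is then 55 mm below this point.
- maze: Wooden maze cylinder, 68 mm in diameter, 105 mm high, on a white turntable 34 mm high, 170 mm across. Bystander. Origin: centre of underside.
- star: Walnut puzzle star, 70 mm across, 40 mm high. Bystander. Origin: centre of underside.
- tin: Lidded tin of washers, 72 mm across, 40 mm high. Bystander. Origin: centre of underside.
- skittle: Red wooden skittle, 44 mm across, 92 mm high. Bystander. Origin: centre of underside.
- car: Green wooden car, 90 x 56 mm, 58 mm high. Bystander. Origin: centre of underside.
- beaker: Blue ceramic beaker, 72 mm across, 70 mm high. Bystander. Origin: centre of underside.

How it is judged (in metres and radians):
On the way, in this order (a step that is already met when the one before it is completed fails the run):
1. the spring is stretched out with the puller's peg, beyond the post (value of joint stretch above 0.032 m and contact force between puller and spring above 3 N), for 0.1 s.
2. the hook holds on the post by itself and the puller is out of the eye (value of joint stretch between 0.023 and 0.031 m and height (world z) of tip above 0.06 m and contact force between puller and spring below 0.2 N), for 0.3 s.
At the end, for the whole second after the job is handed in: The spring stays hooked on the post by itself (stretch 0.023 to 0.031 m), and the puller is back in its stand: upright within 0.12 rad, its peg's end within 8 mm of the hole's axis and below 12 mm above the shelf, at rest (value of joint stretch between 0.023 and 0.031 m and contact force between puller and spring below 0.1 N and horizontal distance between tip and stand_top below 0.008 m and height (world z) of tip below 0.012 m and angle between tip's own z axis and vertical below 0.12 rad and linear speed of puller below 0.02 m/s); the robot touches nothing.
It fails at once if the spring was overstretched (beyond 0.050 m) (value of joint stretch above 0.05 m).
It fails at once if the spring or hook was pushed, dragged or snapped with more than 20 N in all (contact force between spring and anything else above 20 N).
It fails at once if the spring was handled with the gripper instead of the puller (contact force between any of the fingers, the arm and spring above 0.5 N).
It fails at once if another toy was disturbed (moved more than 15 mm) (distance of any of maze, star, tin, skittle, car, beaker from where it was at the start of the episode above 0.015 m).
It also fails if it takes over 61 s, if anything falls off the work surface, if the arm or the gripper's body presses on something with over 40 N, if the wrist force passes 120 N, or if a joint passes its speed limit or range.

## Robot

A 7-joint arm with a two-finger parallel gripper is mounted at the origin on the work surface. World frame = base frame: x ahead of the robot, y to its left, z up, the work surface at z = 0. Lengths are in mm, angles in rad, forces in N, time in s.
With the tool pointing down it reaches from about 425 to 875 mm from the base axis. Payload 8.4 kg.
Tool frame: the origin (TCP) lies between the finger pads; the fingertips stand 11 mm ahead of it and the grasp point (between the pads) lies 8 mm behind it; z points along the fingers, y is the direction in which the jaws open and shut (so a half turn about z gives the same grasp; the last joint's range is limited). The gripper opens to 87 mm and grips with 3 to 60 N. Pads are 19 mm wide; open, the fingers measure 117 mm over their backs; the gripper's body (75 mm by 190 mm) begins 51 mm behind the grasp point.
Start: joints at [-1.432, 0.333, 0.04, 1.465, -0.013, 1.343, -0.059], TCP at [153.121, 631.679, 233.546] pointing down, gripper open.
Joint ranges: [-2.58, 2.58], [-0.38, 2.09], [-1.3, 1.39], [0.25, 2.4], [-1.5, 4.64], [0.08, 2.09], [-2.65, 2.65]. Speed limits (rad/s): [2.22, 2.22, 2.79, 2.79, 3.14, 3.14, 3.14].

## Interface

Orientations are given as a unit quaternion [x, y, z, w].
In Python, from plant import * gives the robot as it stands.
- The arm moves only by the tool step_arm, never from a script. Its argument "plan" is a list of rows, each a list of 3 entries, a list of its own where there are three numbers: the opening, from 0 (shut) to 1 (fully open), then the shift along the tool's x, y, z in cm, then the turn about the tool's z in degrees. A call has 1 to 10 rows; each row is the pose to reach, as a shift and turn from the pose measured when the call began, along the tool's axes at that moment; what a row does not reach only later rows make up. A row lasts 1/8 s, in which the tool goes at most 62.5 mm and 10.7 degrees, less where a joint would pass 70% of its speed; a pose out of reach is approached as far as the arm can. A call with a gripper value outside its range is refused whole. The fingers move at their own pace and stop on an object; the grip force is fixed at half the most. Time passes only in rows, so rows that repeat a pose let the fingers close. It gives the time, the measured TCP pose, the force and the opening at its end, in the units of the state.
- get_obs(): the state, without advancing time (a new reading comes with each control period).
- snapshot(name): name is "side" or "top" or "wrist"; returns the picture (420x560x3 uint8, blue, green, red); there is no depth.
- camera_info(name): a dict with "mtx" (3x3 intrinsics, pixels), "R" (3x3) and "t" (3): a world point X has camera coordinates R X + t; the wrist camera has in their place "tool_from_camera" (4x4, takes a point from camera to tool coordinates, whose origin is the TCP and whose axes are the flange's). Camera axes: x right, y down, z forward; pixel columns grow to the right and rows downward; lengths in mm; the calibration is good to about 2 mm. A picture is of the moment at which its call begins: read the wrist's pose just before it. camera_info takes no time and is no camera call.
- finish_job(): hands the job in, once; it reports no verdict.
The state is a dict: "clock": time; "q": joint angles; "joint_vel": joint speeds; "joint_torque": joint torques, N m; "position": TCP position; "eef_rot": TCP orientation; "force": force on the tool from outside, world axes, zero at the start; "ft_torque": the same for the moment, N m; "opening": opening from 0.0 (shut) to 1.0 (fully open).
Only numpy, scipy, OpenCV 4.12 (cv2) and the standard library are available. Lean on these libraries where they do the work, as an engineer would, in place of code of your own. Each camera call takes 0.05 s, during which the arm holds its last target.

## Working session

There is one attempt and no reset: what is moved stays moved. The work goes in short steps, Python scripts to look and compute and a tool call to move; the robot and the scene stay as the last step left them, time stands still between calls to the robot, and variables do not carry over. Pictures are saved under pics/ and viewed, and the job is handed in when it is done.

Besides the shell and the picture viewer there is one more tool, called after "Call:" as name(argument=value, ...), one argument or row to a line, values as JSON. step_arm: Moves the arm, as the interface text tells. Its arguments: {"type":"object","properties":{"plan":{"type":"array"}},"required":["plan"]}

```bash
mkdir -p pics; ls
cat > h.py <<'E'
from plant import *
import numpy as np, cv2
def ray(cam,px,o=None):
    ci=camera_info(cam); K=np.array(ci["mtx"])
    d=np.linalg.inv(K)@np.array([px[0],px[1],1.0])
    if cam!="wrist":
        R=np.array(ci["R"]);t=np.array(ci["t"]).ravel()
        return -R.T@t, R.T@d
    T=np.array(ci["tool_from_camera"])
    from scipy.spatial.transform import Rotation as Ro
    Rw=Ro.from_quat(o["eef_rot"]).as_matrix(); p=np.array(o["position"])
    return p+Rw@T[:3,3], Rw@T[:3,:3]@d
def onz(cam,px,z,o=None):
    c,d=ray(cam,px,o); return c+d*(z-c[2])/d[2]
def proj(cam,X,o=None):
    ci=camera_info(cam); K=np.array(ci["mtx"]);X=np.array(X,float)
    if cam!="wrist": c=np.array(ci["R"])@X+np.array(ci["t"]).ravel()
    else:
        T=np.array(ci["tool_from_camera"])
        from scipy.spatial.transform import Rotation as Ro
        Rw=Ro.from_quat(o["eef_rot"]).as_matrix(); p=np.array(o["position"])
        c=T[:3,:3].T@(Rw.T@(X-p)-T[:3,3])
    u=K@c; return u[:2]/u[2]
E
python3 - <<'E'
from h import *
o=get_obs(); print(o)
for n in ["side","top","wrist"]:
    cv2.imwrite(f"pics/{n}0.png",snapshot(n)); ci=camera_info(n); print(n,ci)
E
```

```text
pics
{'clock': 0.0, 'q': array([-1.43219541,  0.33392077,  0.03983922,  1.46625924, -0.01336111,
        1.34332243, -0.05851481]), 'joint_vel': array([-0.00194174,  0.00052376,  0.00040695,  0.00269214,  0.00010693,
        0.00039132,  0.00028777]), 'joint_torque': array([ 7.32385979e-04, -6.56363511e+01,  1.33537497e+00, -4.03806746e+01,
       -5.98197919e-02,  4.47864854e-02,  1.89773355e-04]), 'position': array([153.0309103 , 631.26050555, 232.65831611]), 'eef_rot': array([ 1.18615697e-01,  9.92939897e-01, -8.21879941e-04, -2.85026274e-05]), 'force': array([ 0.20430551,  0.20315279, -0.2386267 ]), 'ft_torque': array([ 0.02463586, -0.03252138,  0.00261708]), 'opening': 0.9980950212916977}
side {'mtx': array([[496.9000883 ,   0.        , 282.92176326],
       [  0.        , 496.9000883 , 216.33614282],
       [  0.        ,   0.        ,   1.        ]]), 'R': array([[ 0.7929079 , -0.60909564, -0.01730798],
       [-0.31678594, -0.38778844, -0.86560198],
       [ 0.52052256,  0.69182558, -0.50043345]]), 't': array([-454.54470982,  270.90143242, 1213.7139289 ])}
top {'mtx': array([
[... 188 characters left out ...]
0.01007167],
       [-0.98053746, -0.01445391, -0.19579933],
       [ 0.19591912, -0.00738357, -0.98059226]]), 't': array([   3.82397334,  587.01314481, 1139.57472107])}
wrist {'mtx': array([[348.60560315,   0.        , 279.28244413],
       [  0.        , 348.60560315, 212.41809922],
       [  0.        ,   0.        ,   1.        ]]), 'tool_from_camera': array([[ 4.08148590e-04, -9.59831799e-01, -2.80575749e-01,
         7.66773285e+01],
       [ 9.99999610e-01,  1.72047830e-04,  8.66117095e-04,
         6.62263481e-01],
       [-7.83054280e-04, -2.80575993e-01,  9.59831495e-01,
        -1.51170118e+02],
       [ 0.00000000e+00,  0.00000000e+00,  0.00000000e+00,
         1.00000000e+00]])}
```

View pics/side0.png

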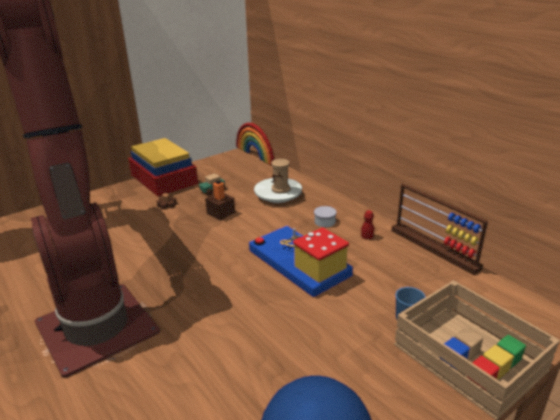

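View pics/top0.png

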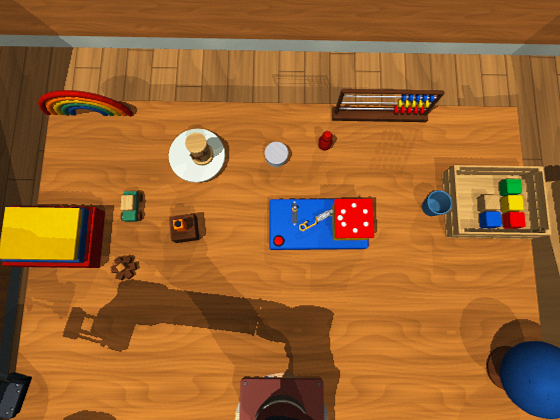

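View pics/wrist0.png

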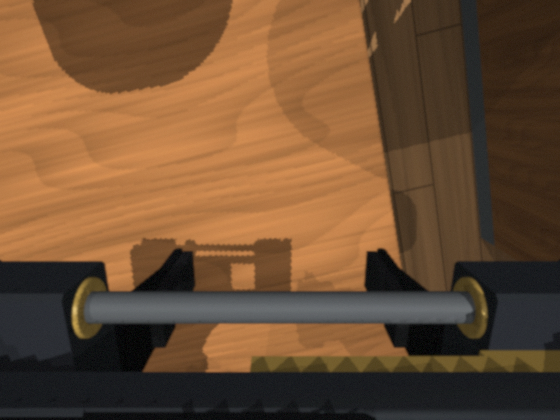

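Run:
```python
from h import *
a=cv2.imread("pics/top0.png"); 
cv2.imwrite("pics/t1.png",cv2.resize(a[190:260,255:385],None,fx=6,fy=6,interpolation=cv2.INTER_CUBIC))
cv2.imwrite("pics/t2.png",cv2.resize(a[185:290,95:215],None,fx=5,fy=5,interpolation=cv2.INTER_CUBIC))
a=cv2.imread("pics/side0.png"); 
cv2.imwrite("pics/s1.png",cv2.resize(a[165:295,190:360],None,fx=4,fy=4,interpolation=cv2.INTER_CUBIC))
```

```text
(no output)
```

View pics/t1.png

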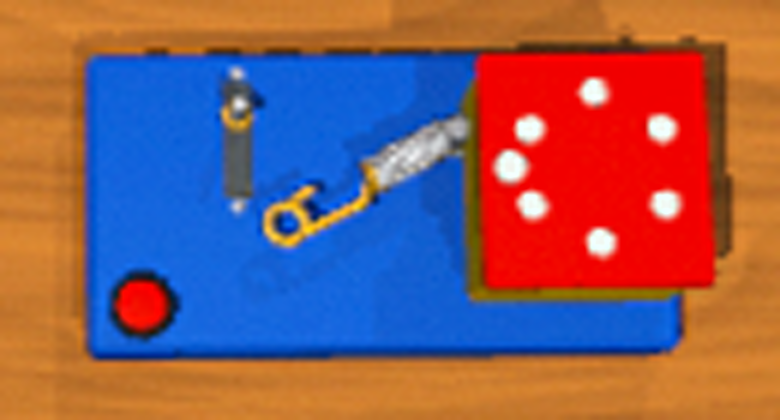

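View pics/t2.png

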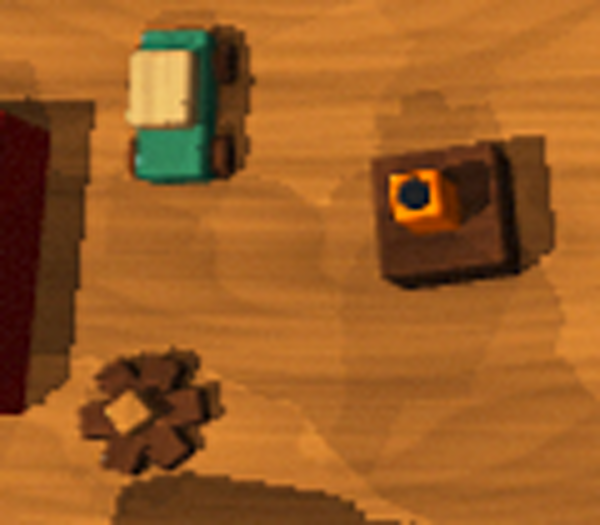

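View pics/s1.png

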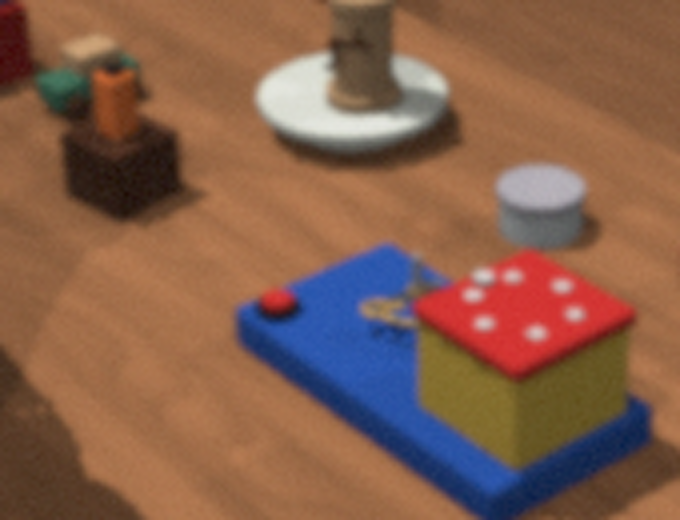

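Run:
```python
from h import *
a=cv2.imread("pics/top0.png")
print("cam",ray("top",(280,210))[0])
hsv=cv2.cvtColor(a,cv2.COLOR_BGR2HSV)
def cr(x,y,f=6,x0=255,y0=190): return ((x+.5)/f-.5+x0,(y+.5)/f-.5+y0)
# deck corners via blue mask
m=cv2.inRange(hsv,(105,150,80),(125,255,255)); m[:, :260]=0; m[:,390:]=0; m[:190]=0;m[262:]=0
ys,xs=np.nonzero(m); 
pts=np.stack([xs,ys],1); r=cv2.minAreaRect(pts.astype(np.float32)); print(r)
for n,p in dict(TL=(88,57),BL=(90,355),BR=(680,350)).items():
    print(n,onz("top",cr(*p),35))
for n,p in dict(slotT=(237,75),slotB=(237,207)).items(): print(n,onz("top",cr(*p),35))
print("collar",onz("top",cr(237,115),36)," posttop", onz("top",cr(240,100),69))
print("eye",onz("top",cr(288,222),55),"coilstart",onz("top",cr(372,180),55))
for p in [(394,203),(392,230),(440,228),(388,172),(437,172)]: pass
# orange handle top
m=cv2.inRange(hsv,(8,200,150),(18,255,255)); m[:,:165]=0;m[:,205:]=0;m[:210]=0;m[245:]=0
ys,xs=np.nonzero(m);print(xs.min(),xs.max(),ys.min(),ys.max())
c2=lambda x,y:cr(x,y,5,95,185)
print("handle top c",onz("top",c2(415,195),115), onz("top",c2(415,195),117))
for p in [(391,173),(438,170),(441,216),(393,221)]: print("h corner",onz("top",c2(*p),115))
for p in [(373,158),(490,143),(518,268),(385,278)]: print("st corner",onz("top",c2(*p),60))
```

```text
cam [ 352.27523278   20.72223932 1232.35642126]
((318.5, 224.0), (50.0, 97.0), 90.0)
TL [623.12032771  43.39246806  35.        ]
BL [475.46623806  39.80887311  35.        ]
BR [ 481.82989892 -246.14561887   35.        ]
slotT [615.09948604 -30.46731225  35.        ]
slotB [548.95941435 -30.86040289  35.        ]
collar [594.70569195 -30.54446208  36.        ]  posttop [595.38172522 -30.52641983  69.        ]
eye [538.72179572 -54.57527685  55.        ] coilstart [559.80924662 -95.10229199  55.        ]
165 204 210 244
handle top c [532.5764217  291.13327645 115.        ] [532.25369354 290.64925714 117.        ]
h corner [544.58666749 304.993266   115.        ]
h corner [546.62704352 279.40593158 115.        ]
h corner [521.18063006 276.27195714 115.        ]
h corner [518.05325361 302.2232049  115.        ]
st corner [562.65991544 329.87373993  60.        ]
st corner [572.42779373 263.15246883  60.        ]
st corner [500.18088139 243.31389313  60.        ]
st corner [493.40093467 318.55109307  60.        ]
```

Call:
step_arm(
  plan=[
    [1,[-5,-2.7,0],-2],
    [1,[-10.5,-5.6,0],-5],
    [1,[-16,-8.6,0.5],-8],
    [1,[-21.5,-11.6,1],-10],
    [1,[-27,-14.6,1.5],-13],
    [1,[-32.5,-17.5,2],-16],
    [1,[-38,-20.5,2.5],-18],
    [1,[-42,-22.6,3],-20],
    [1,[-44.9,-24.1,3.3],-20.5],
    [1,[-44.9,-24.1,3.3],-20.5],
  ],
)

```text
clock: 1.4
position: [534.4, 288.2, 199.6]
eef_rot: [-0.058, 0.998, -0.001, -0.0]
force: [0.7, 0.1, 0.5]
opening: 1.0
```

Run:
```python
from h import *
o=get_obs(); print(o["clock"],o["position"],o["eef_rot"],o["q"],o["force"])
w=snapshot("wrist"); cv2.imwrite("pics/w1.png",w)
print(proj("wrist",(532.5,291,115),o))
```

```text
1.4 [534.4460818  288.19427389 199.60923068] [-5.75051104e-02  9.98344102e-01 -1.47587833e-03 -1.93237040e-04] [-0.81425239  0.27045511  0.29646462  1.63181707 -0.07966632  1.25321749
  1.18294933] [0.67718035 0.11247791 0.46116732]
[282.87015107 220.41828874]
```

View pics/w1.png

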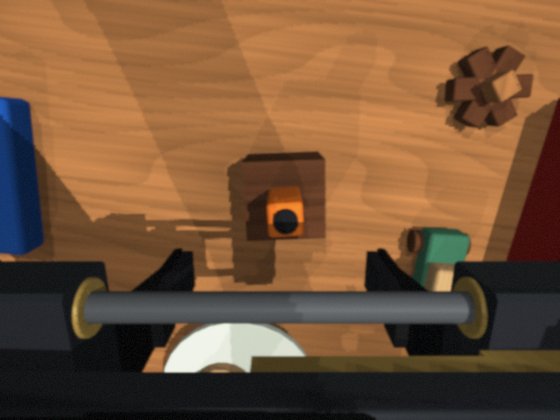

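Run:
```python
from h import *
o=get_obs()
w=cv2.imread("pics/w1.png"); cv2.imwrite("pics/w1c.png",cv2.resize(w[140:250,215:335],None,fx=5,fy=5,interpolation=cv2.INTER_CUBIC))
from scipy.spatial.transform import Rotation as Ro
R=Ro.from_quat(o["eef_rot"]).as_matrix(); print(R.round(4))
g=cv2.cvtColor(w,cv2.COLOR_BGR2HSV)
m=cv2.inRange(g,(5,200,120),(20,255,255)); m[:170]=0;m[250:]=0;m[:,:250]=0;m[:,:]=m
m[:,320:]=0
ys,xs=np.nonzero(m); print(xs.min(),xs.max(),ys.min(),ys.max())
k=(w.max(2)<60).astype(np.uint8); k[:200]=0;k[245:]=0;k[:,:268]=0;k[:,303:]=0
ys,xs=np.nonzero(k); print("knob",xs.mean(),ys.mean(),len(xs))
for z in (115,120): print(onz("wrist",(xs.mean(),ys.mean()),z,o))
```

```text
[[-9.931e-01 -1.173e-01 -8.000e-04]
 [-1.173e-01  9.931e-01 -1.900e-03]
 [ 1.000e-03 -1.800e-03 -1.000e+00]]
267 303 188 235
knob 284.58049886621313 221.9297052154195 441
[532.07286796 294.53919269 115.        ]
[530.48612367 294.27650713 120.        ]
```

View pics/w1c.png

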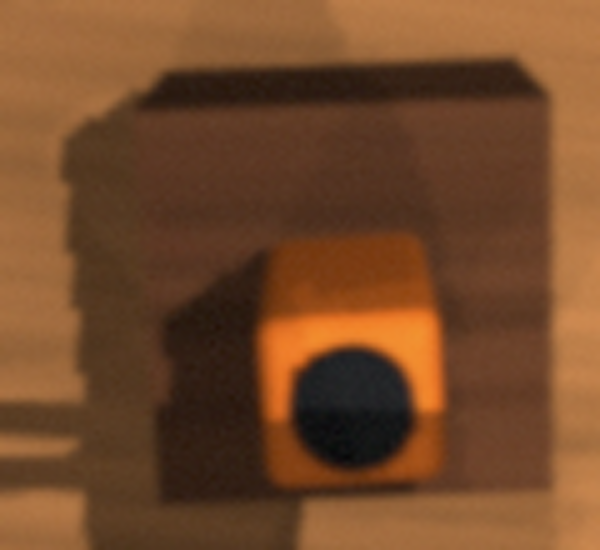

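Run:
```python
from h import *
from scipy.spatial.transform import Rotation as Ro
o=get_obs(); R=Ro.from_quat(o["eef_rot"]).as_matrix(); p=np.array(o["position"])
c=lambda x,y:((x+.5)/5-.5+215,(y+.5)/5-.5+140)
H=np.array([onz("wrist",c(*q),115,o) for q in [(260,315),(443,306),(440,487),(266,489)]])
S=np.array([onz("wrist",c(*q),60,o) for q in [(135,108),(548,95),(552,488),(158,500)]])
print(H.round(1),S.round(1)); print(H.mean(0),S.mean(0))
for t in (H.mean(0),S.mean(0)): print(R.T@(t-p))
```

```text
[[519.5 280.3 115. ]
 [515.2 305.6 115. ]
 [541.8 308.8 115. ]
 [545.1 284.  115. ]] [[501.  255.4  60. ]
 [490.7 323.4  60. ]
 [559.4 334.8  60. ]
 [569.9 265.5  60. ]]
[530.39687735 294.66382433 115.        ] [530.26852435 294.77316348  60.        ]
[ 2.03964685  4.79963202 84.75163463]
[  2.09861381   5.02015468 139.75141938]
```

Call:
step_arm(
  plan=[
    [1,[0.2,0.5,4],-2],
    [1,[0.2,0.5,8.5],-2],
    [1,[0.2,0.5,11.75],-2],
    [1,[0.2,0.5,11.75],-2],
    [0,[0.2,0.5,11.75],-2],
    [0,[0.2,0.5,11.75],-2],
    [0,[0.2,0.5,11.75],-2],
    [0,[0.2,0.5,11.75],-2],
  ],
)

```text
clock: 2.45
position: [530.6, 294.9, 82.9]
eef_rot: [-0.076, 0.997, -0.001, -0.0]
force: [-0.0, -0.8, 0.2]
opening: 0.631
```

Run:
```python
from h import *
o=get_obs(); print(o["clock"],o["position"],o["eef_rot"],o["opening"],o["force"])
w=snapshot("wrist"); cv2.imwrite("pics/w2.png",w)
```

```text
2.45 [530.6436324  294.94649381  82.85026856] [-7.61394402e-02  9.97096971e-01 -6.37130058e-04 -1.01320857e-04] 0.6314915747336877 [-0.03441564 -0.83028064  0.18379256]
```

View pics/w2.png

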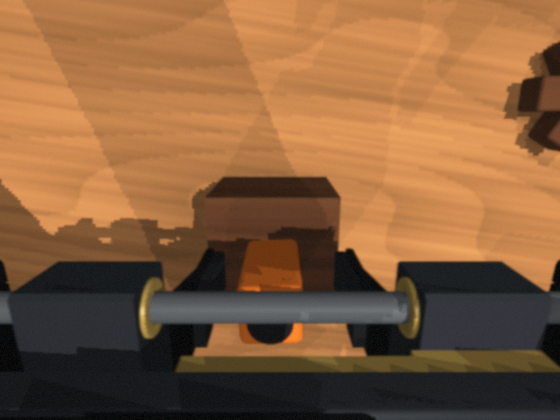

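Call:
step_arm(
  plan=[
    [0,[0,0,0],0],
    [0,[0,0,0],0],
    [0,[0,0,0],0],
    [0,[0,0,0],0],
    [0,[0,0,0],0],
    [0,[0,0,0],0],
  ],
)

```text
clock: 3.25
position: [530.6, 294.5, 82.7]
eef_rot: [-0.076, 0.997, -0.001, -0.0]
force: [-0.3, -2.4, 1.7]
opening: 0.294
```

Call:
step_arm(
  plan=[
    [0,[0,0,-2],0],
    [0,[0,0,-6],0],
    [0,[0,0,-10],0],
    [0,[0.5,-3,-10.7],0],
    [0,[1.2,-8.5,-10.7],1.5],
    [0,[2,-14,-10.7],3],
    [0,[2.7,-19.5,-10.7],4.5],
    [0,[3.4,-24.5,-10.7],6],
    [0,[4,-28,-10.7],7.4],
    [0,[4,-29.2,-10.7],7.4],
  ],
)

```text
clock: 4.5
position: [535.2, -2.0, 190.3]
eef_rot: [-0.01, 1.0, -0.001, -0.0]
force: [-0.4, -0.7, -2.0]
opening: 0.296
```

Run:
```python
from h import *
o=get_obs(); print(o["clock"],o["position"],o["eef_rot"],o["opening"],o["force"],o["joint_vel"].round(3))
w=snapshot("wrist"); cv2.imwrite("pics/w3.png",w)
s=snapshot("side"); cv2.imwrite("pics/s3.png",s)
p=o["position"]; print(proj("wrist",p-[0,0,77.7],o),proj("side",p-[0,0,77.7]))
```

```text
4.5 [535.23412546  -2.01334679 190.26898006] [-9.95266381e-03  9.99950143e-01 -8.06817904e-04 -6.68059699e-05] 0.2964982126846461 [-0.3958761  -0.65518103 -1.96607728] [ 0.092  0.044  0.034 -0.037 -0.041  0.001  0.194]
[278.3613411  225.70513305] [272.22743259 217.95979442]
```

View pics/w3.png

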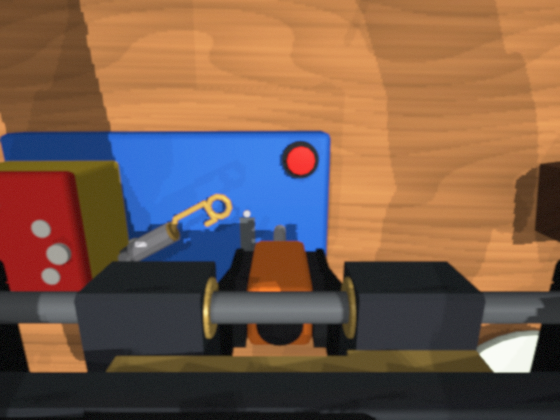

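View pics/s3.png

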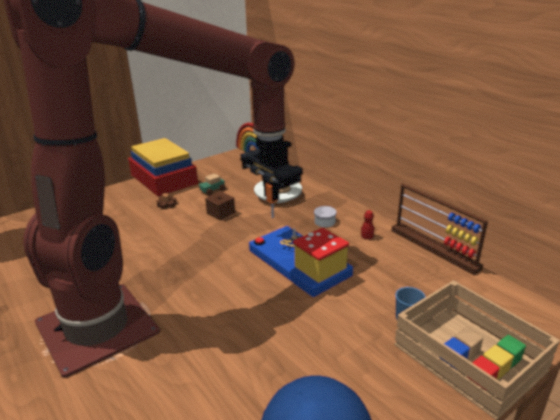

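Run:
```python
from h import *
w=cv2.imread("pics/w3.png"); cv2.imwrite("pics/w3c.png",cv2.resize(w[180:270,170:320],None,fx=5,fy=5,interpolation=cv2.INTER_CUBIC))
```

```text
(no output)
```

View pics/w3c.png

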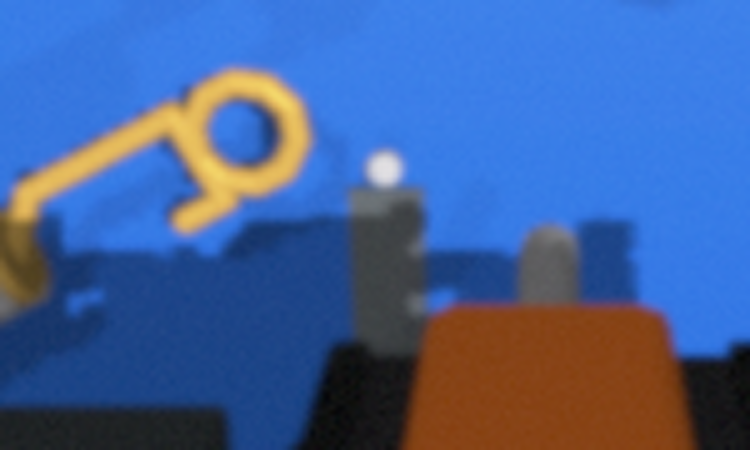

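Run:
```python
from h import *
from scipy.spatial.transform import Rotation as Ro
o=get_obs(); R=Ro.from_quat(o["eef_rot"]).as_matrix(); p=np.array(o["position"]); print(p)
p0=np.array([535.23,-2.01,190.27]); o["position"]=p0
c=lambda x,y:((x+.5)/5-.5+170,(y+.5)/5-.5+180)
eye=onz("wrist",c(245,132),55,o); tip=onz("wrist",c(550,256),p0[2]-77.7,o); slotend=onz("wrist",c(387,188),35,o); ball=onz("wrist",c(385,168),37,o)
print("eye",eye,"tip",tip,"slot",slotend,ball, "spring bend",onz("wrist",c(22,190),55,o))
print("corner", onz("wrist",(329,133),35,o))
print(R.round(4)); print("delta tool",R.T@(eye-tip))
# side refine
s=cv2.imread("pics/side0.png"); cv2.imwrite("pics/s0c.png",cv2.resize(s[220:260,265:325],None,fx=12,fy=12,interpolation=cv2.INTER_CUBIC))
s=cv2.imread("pics/top0.png"); cv2.imwrite("pics/t0c.png",cv2.resize(s[195:240,285:330],None,fx=13,fy=13,interpolation=cv2.INTER_CUBIC))
```

```text
[ 5.35561550e+02 -4.17427249e-01  1.90168835e+02]
eye [537.93752688 -53.06157137  55.        ] tip [538.93319385  -1.06985174 112.57      ] slot [553.55765288 -30.73268858  35.        ] [549.13590863 -30.90130538  37.        ] spring bend [549.15379634 -91.69202137  55.        ]
corner [476.31544527  39.93133626  35.        ]
[[-9.998e-01 -2.200e-02 -2.000e-04]
 [-2.200e-02  9.998e-01 -1.600e-03]
 [ 2.000e-04 -1.600e-03 -1.000e+00]]
delta tool [  2.12485977 -51.86384218  57.65467898]
```

View pics/s0c.png

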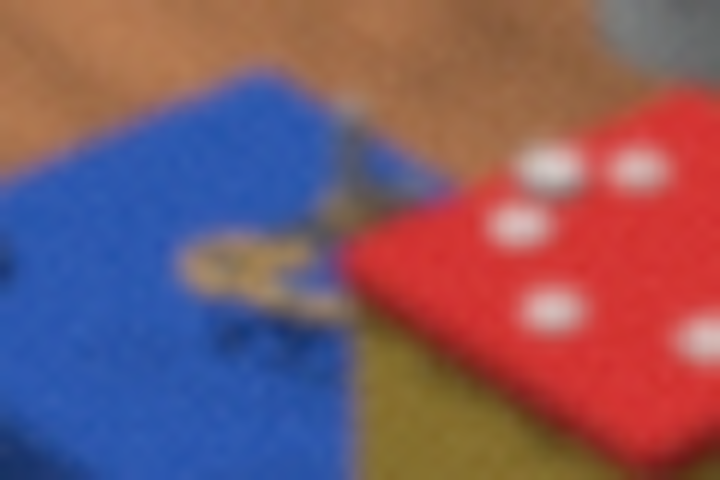

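View pics/t0c.png

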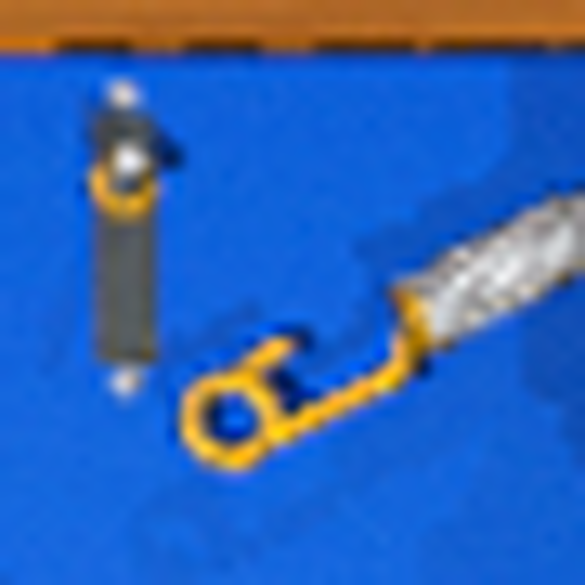

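Call:
step_arm(
  plan=[
    [0,[0.1,-1.5,0],0],
    [0,[0.2,-4,0.5],0],
    [0,[0.26,-5.36,2],0],
    [0,[0.26,-5.36,4],0],
    [0,[0.26,-5.36,4.4],0],
    [0,[0.26,-5.36,4.4],0],
    [0,[0.26,-5.36,4.4],0],
  ],
)

```text
clock: 5.48
position: [534.6, -53.8, 146.8]
eef_rot: [-0.011, 1.0, -0.001, 0.0]
force: [0.0, 0.1, -1.6]
opening: 0.298
```

Run:
```python
from h import *
o=get_obs(); print(o["clock"],o["position"],o["eef_rot"],o["opening"],o["force"],o["joint_vel"].round(3))
w=snapshot("wrist"); cv2.imwrite("pics/w4.png",w)
s=snapshot("side"); cv2.imwrite("pics/s4.png",s)
cv2.imwrite("pics/w4c.png",cv2.resize(w[150:300,170:380],None,fx=3.8,fy=3.8,interpolation=cv2.INTER_CUBIC))
cv2.imwrite("pics/s4c.png",cv2.resize(s[150:280,210:350],None,fx=4.5,fy=4.5,interpolation=cv2.INTER_CUBIC))
```

```text
5.475 [534.5944152  -53.82824672 146.83868739] [-1.12993084e-02  9.99935807e-01 -7.62954293e-04  3.53973647e-04] 0.2976810767777245 [ 0.010169    0.07456788 -1.59416967] [ 0.001 -0.003  0.001 -0.     0.001 -0.002  0.   ]
```

View pics/w4c.png

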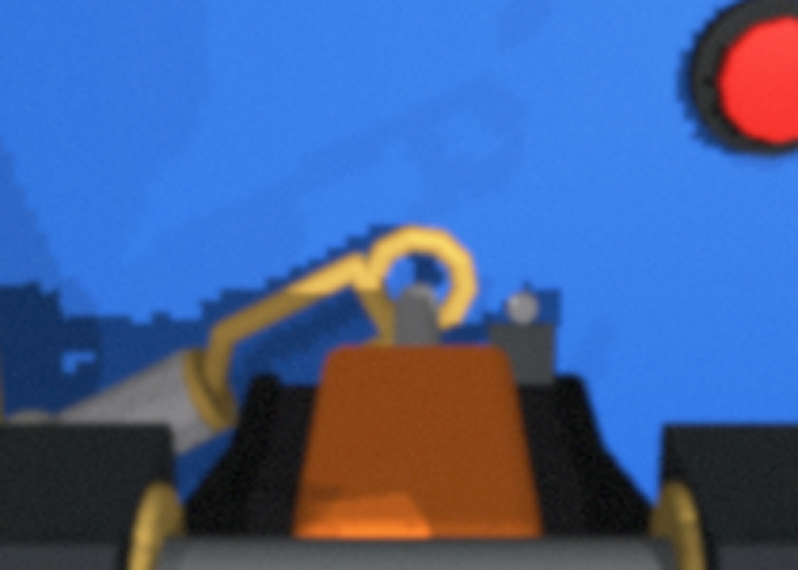

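View pics/s4c.png

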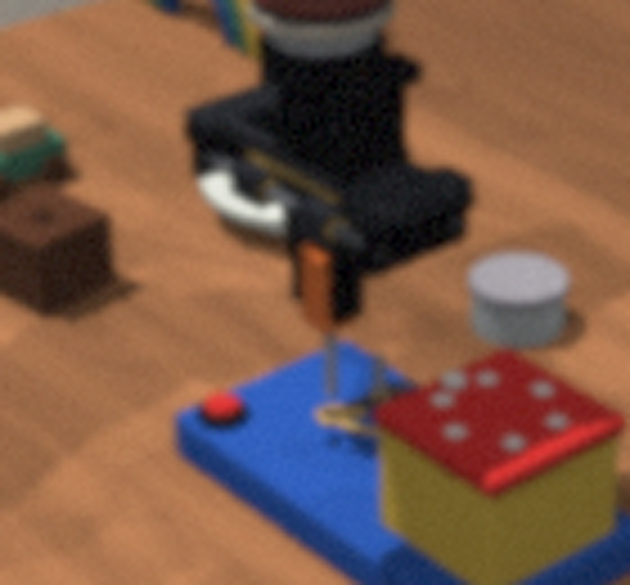

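Run:
```python
from h import *
from scipy.spatial.transform import Rotation as Ro
o=get_obs(); R=Ro.from_quat(o["eef_rot"]).as_matrix(); p=np.array(o["position"]); print(p)
c=lambda x,y:((x+.5)/3.8-.5+170,(y+.5)/3.8-.5+150)
w=cv2.imread("pics/w4.png");hsv=cv2.cvtColor(w,cv2.COLOR_BGR2HSV)
eye=onz("wrist",c(421.5,282),55,o)
zt=p[2]-77.7
tip=onz("wrist",c(417.5,286),zt,o); print("tip near edge",tip)
# predict circles
for nm,ctr,z,r in (("eyeout",eye,57.5,9),("in",eye,55,6)):
    q=np.array([proj("wrist",[ctr[0]+r*np.cos(t),ctr[1]+r*np.sin(t),z],o) for t in np.linspace(0,6.28,60)])
    q=(q-[170,150]+.5)*3.8; print(nm,q.min(0),q.max(0))
print("eye",eye, "tool delta", R.T@(eye-tip-np.array([4,0,0])))
# vertical check side
a=proj("side",p); b=proj("side",p-[0,0,77.7]); print((np.array([a,b])-[210,150])*4.5)
print((np.array([proj("wrist",p-[0,0,77.7],o)])-[170,150])*3.8)
```

```text
[534.56004026 -53.93718313 146.85646099]
tip near edge [534.02501363 -53.15061023  69.15646099]
eyeout [375.00291648 241.46403228] [469.11277245 330.8336392 ]
in [390.94444175 252.7713411 ] [453.08988214 311.84281814]
eye [537.90270781 -52.29238799  55.        ] tool delta [ 0.11439935  0.88152444 14.15509518]
[[327.53804214 290.99625977]
 [329.67236283 397.10791602]]
[[411.71257307 287.29573181]]
```

Call:
step_arm(
  plan=[
    [0,[0,0.07,0.8],0],
    [0,[0,0.07,1.2],0],
    [0,[0,0.07,1.6],0],
    [0,[0,0.07,2.0],0],
    [0,[0,0.07,2.3],0],
    [0,[0,0.07,2.3],0],
  ],
)

```text
clock: 6.32
position: [534.4, -53.3, 123.6]
eef_rot: [-0.011, 1.0, -0.001, 0.0]
force: [0.3, -0.6, -0.8]
opening: 0.3
```

Run:
```python
from h import *
o=get_obs(); print(o["clock"],o["position"],o["eef_rot"],o["opening"],o["force"],o["ft_torque"],o["joint_vel"].round(3))
w=snapshot("wrist"); cv2.imwrite("pics/w5.png",w)
cv2.imwrite("pics/w5c.png",cv2.resize(w[150:300,170:380],None,fx=3.8,fy=3.8,interpolation=cv2.INTER_CUBIC))
```

```text
6.325 [534.39670392 -53.29800606 123.60243424] [-1.11566259e-02  9.99937452e-01 -7.65575309e-04  1.90170141e-04] 0.2996710037387838 [ 0.30101403 -0.61613351 -0.84373171] [ 0.01101884 -0.05205395  0.05025447] [-0.    -0.004  0.002 -0.007  0.003  0.005 -0.001]
```

View pics/w5c.png

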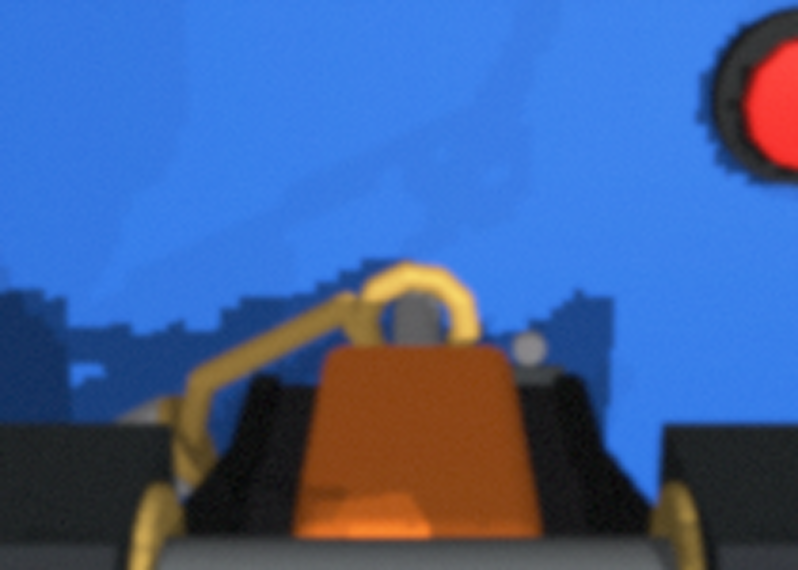

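Call:
step_arm(
  plan=[
    [0,[0.23,0.44,0],0],
    [0,[0.46,0.89,0],0],
    [0,[0.69,1.33,0],0],
    [0,[0.92,1.77,0],0],
    [0,[0.92,1.77,0],0],
    [0,[0.92,1.77,0],0],
  ],
)

```text
clock: 7.12
position: [525.1, -36.0, 123.9]
eef_rot: [-0.011, 1.0, -0.001, 0.001]
force: [1.7, -3.9, -1.6]
opening: 0.295
```

Run:
```python
from h import *
for i in range(1):
    o=get_obs(); print(o["clock"],o["position"],o["eef_rot"],o["opening"],o["force"],o["ft_torque"])
w=snapshot("wrist"); cv2.imwrite("pics/w6.png",w)
cv2.imwrite("pics/w6c.png",cv2.resize(w[150:300,170:380],None,fx=3.8,fy=3.8,interpolation=cv2.INTER_CUBIC))
```

```text
7.125 [525.14415288 -36.04919623 123.89629198] [-1.10936741e-02  9.99937927e-01 -8.52092227e-04  5.88333390e-04] 0.29527002135787644 [ 1.66147373 -3.94075337 -1.55157063] [-1.02791534 -0.66756033  0.00461527]
```

View pics/w6c.png

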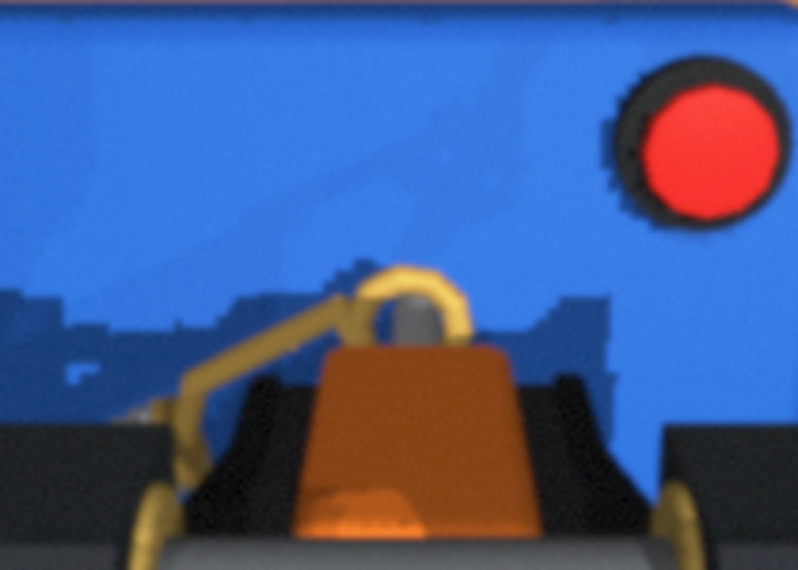

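Call:
step_arm(
  plan=[
    [0,[0.2,0.39,0],0],
    [0,[0.41,0.78,0],0],
    [0,[0.61,1.17,0],0],
    [0,[0.82,1.56,0],0],
    [0,[1.0,1.93,0],0],
    [0,[1.12,2.15,0],0],
    [0,[1.12,2.15,0],0],
  ],
)

```text
clock: 8.05
position: [513.8, -15.5, 124.0]
eef_rot: [-0.011, 1.0, -0.001, 0.001]
force: [3.6, -7.4, -0.4]
opening: 0.298
```

Run:
```python
from h import *
for i in range(1):
    o=get_obs(); print(o["clock"],o["position"],o["eef_rot"],o["opening"],o["force"],o["ft_torque"])
w=snapshot("wrist"); cv2.imwrite("pics/w7.png",w)
cv2.imwrite("pics/w7c.png",cv2.resize(w[150:300,170:380],None,fx=3.8,fy=3.8,interpolation=cv2.INTER_CUBIC))
t=snapshot("top"); cv2.imwrite("pics/t7.png",t)
cv2.imwrite("pics/t7c.png",cv2.resize(t[185:265,255:385],None,fx=6,fy=6,interpolation=cv2.INTER_CUBIC))
```

```text
8.05 [513.82176359 -15.45295877 124.02108537] [-0.01093699  0.99993867 -0.00137189  0.00107968] 0.2979640791899988 [ 3.5890497  -7.36946145 -0.4111919 ] [-1.89621904 -1.13827257  0.01737067]
```

View pics/w7c.png

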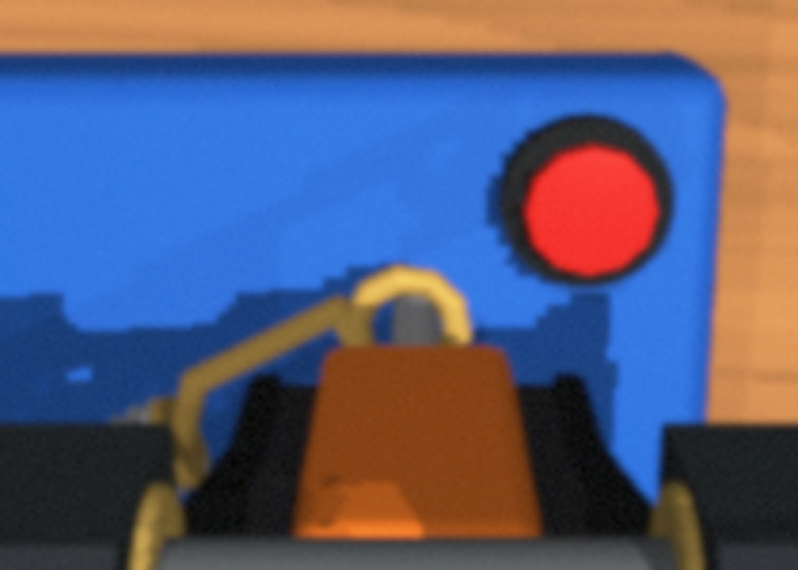

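View pics/t7c.png

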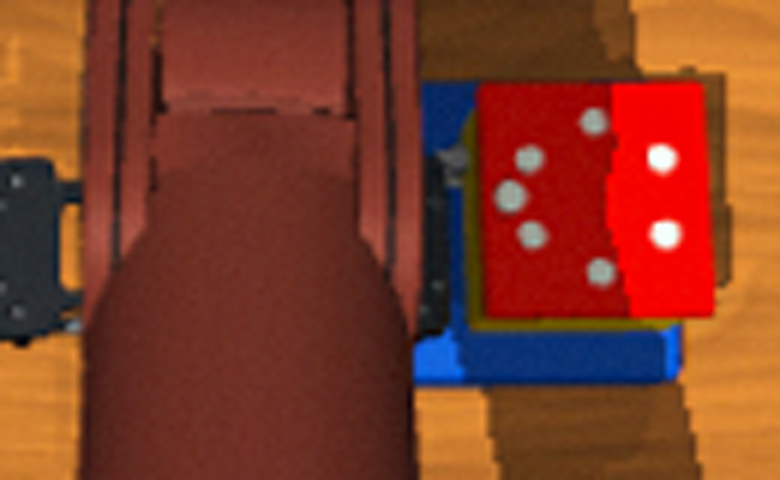

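Call:
step_arm(
  plan=[
    [0,[-0.75,0.36,0],0],
    [0,[-1.52,0.68,0],0],
    [0,[-2.3,0.95,0],0],
    [0,[-3.1,1.17,0],0],
    [0,[-3.92,1.34,0],0],
    [0,[-4.74,1.47,0],0],
    [0,[-5.29,1.52,0],0],
    [0,[-5.29,1.52,0],0],
  ],
)

```text
clock: 9.15
position: [566.1, -0.6, 123.7]
eef_rot: [-0.01, 1.0, -0.002, 0.0]
force: [1.1, -7.3, -0.1]
opening: 0.296
```

Run:
```python
from h import *
for i in range(1):
    o=get_obs(); print(o["clock"],o["position"],o["eef_rot"],o["opening"],o["force"],o["ft_torque"])
w=snapshot("wrist"); cv2.imwrite("pics/w8.png",w)
cv2.imwrite("pics/w8c.png",cv2.resize(w[150:300,170:380],None,fx=3.8,fy=3.8,interpolation=cv2.INTER_CUBIC))
s=snapshot("side"); cv2.imwrite("pics/s8.png",s)
cv2.imwrite("pics/s8c.png",cv2.resize(s[200:270,250:350],None,fx=8,fy=8,interpolation=cv2.INTER_CUBIC))
```

```text
9.15 [566.14261727  -0.63879987 123.71837609] [-1.03113766e-02  9.99944015e-01 -2.32767437e-03  4.72807909e-04] 0.2955394981013242 [ 1.08167024 -7.25660834 -0.09232887] [-2.04905625 -0.23939058 -0.03542755]
```

View pics/w8c.png

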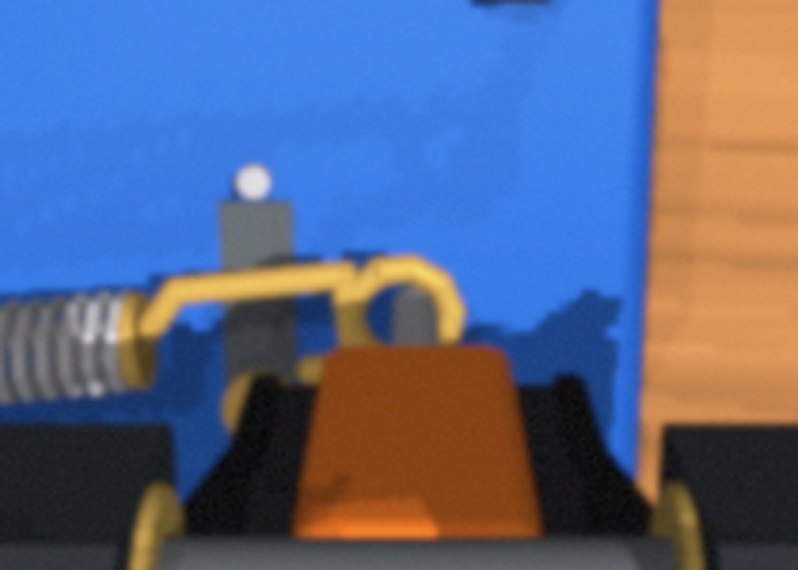

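View pics/s8c.png

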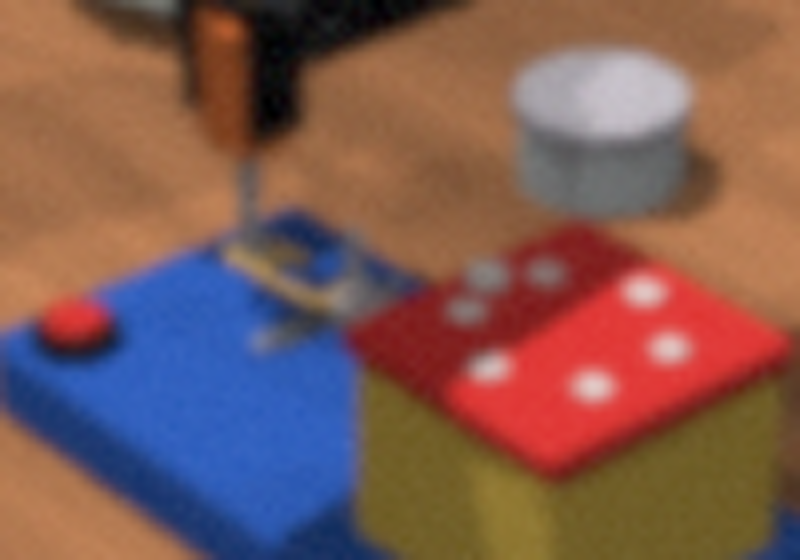

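Run:
```python
from h import *
from scipy.spatial.transform import Rotation as Ro
o=get_obs(); p=np.array([566.14,-0.64,123.72]);print(o["position"])
o["position"]=p; o["eef_rot"]=[-1.03113766e-02,9.99944015e-01,-2.32767437e-03,4.72807909e-04]
c=lambda x,y:((x+.5)/3.8-.5+170,(y+.5)/3.8-.5+150)
f=lambda X:((proj("wrist",X,o)-[170,150]+.5)*3.8).round(0)
print("slot edges", onz("wrist",c(221,240),35,o),onz("wrist",c(294,240),35,o))
print("ball",onz("wrist",c(254,183),37,o))
print("eye right outer", onz("wrist",c(466,310),55,o), "top",onz("wrist",c(405,256),57,o))
print("inner left/right",onz("wrist",c(369,310),55,o),onz("wrist",c(438,310),55,o))
print("point end",onz("wrist",c(297,372),55,o))
print("long side",onz("wrist",c(230,282),57.5,o),onz("wrist",c(340,270),57.5,o))
for X in [(594.5,-31,36),(594.5,-31,55),(594.5,-31,69),(593,-31,36),(597,-31,36)]: print(X,f(X))
```

```text
[565.88795992  -0.69614328 123.71613845]
slot edges [560.96731289 -37.35324315  35.        ] [560.66111639 -23.56524995  35.        ]
ball [549.23951517 -30.71875694  37.        ]
eye right outer [566.87928581   8.48033854  55.        ] top [556.57753562  -2.40527177  57.        ]
inner left/right [567.26168339  -8.56018677  55.        ] [566.98964431   3.56250711  55.        ]
point end [579.25426239 -21.26737058  55.        ]
long side [561.79415213 -32.53723651  57.5       ] [559.19461111 -13.54664658  57.5       ]
(594.5, -31, 36) [257. 407.]
(594.5, -31, 55) [244. 450.]
(594.5, -31, 69) [234. 485.]
(593, -31, 36) [257. 400.]
(597, -31, 36) [257. 419.]
```

Call:
step_arm(
  plan=[
    [0,[0.04,0.25,0],0],
    [0,[0.04,0.45,0],0],
    [0,[0.04,0.45,0],0],
    [0,[-0.3,0.47,0],0],
    [0,[-0.65,0.5,0],0],
    [0,[-1.0,0.51,0],0],
    [0,[-1.35,0.51,0],0],
    [0,[-1.7,0.5,0],0],
    [0,[-2.05,0.49,0],0],
    [0,[-2.05,0.49,0],0],
  ],
)

```text
clock: 10.5
position: [585.5, 3.0, 123.3]
eef_rot: [-0.01, 1.0, -0.003, -0.001]
force: [0.2, -7.0, -0.3]
opening: 0.3
```

```bash
cat > look.py <<'E'
import sys
from h import *
o=get_obs(); print(o["clock"],o["position"].round(2),o["eef_rot"].round(4),o["opening"].round(3),o["force"].round(2),o["ft_torque"].round(3))
n=sys.argv[1]
w=snapshot("wrist"); cv2.imwrite(f"pics/w{n}.png",w)
cv2.imwrite(f"pics/w{n}c.png",cv2.resize(w[150:300,170:380],None,fx=3.8,fy=3.8,interpolation=cv2.INTER_CUBIC))
E
python3 look.py 9
```

```text
Traceback (most recent call last):
  File "look.py", line 3, in <module>
    o=get_obs(); print(o["clock"],o["position"].round(2),o["eef_rot"].round(4),o["opening"].round(3),o["force"].round(2),o["ft_torque"].round(3))
                                                                               ^^^^^^^^^^^^^^^^^^
AttributeError: 'float' object has no attribute 'round'
```

```bash
sed -i 's/o\["opening"\].round(3)/round(o["opening"],3)/' look.py
python3 look.py 9
```

```text
10.5 [585.54   2.98 123.29] [-9.600e-03  9.999e-01 -3.300e-03 -6.000e-04] 0.3 [ 0.16 -6.96 -0.3 ] [-2.21   0.048 -0.084]
```

View pics/w9c.png

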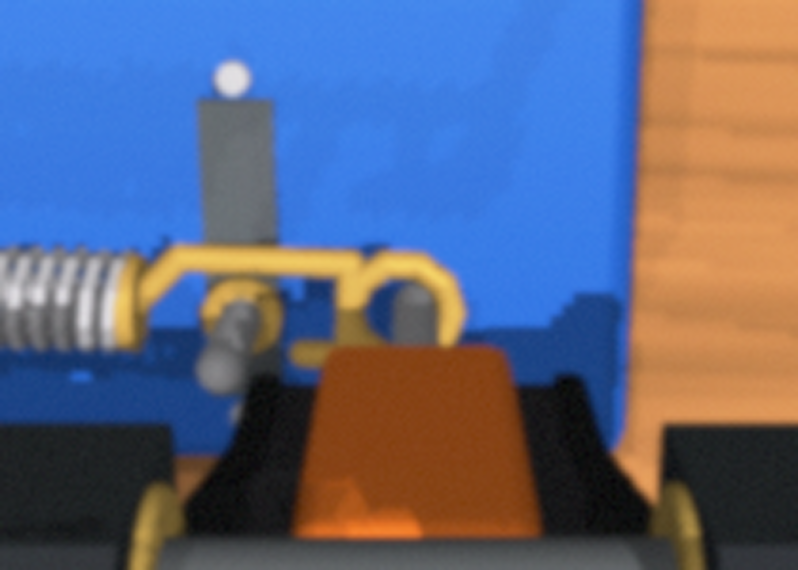

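Run:
```python
from h import *
o=get_obs(); print(o["position"],o["force"])
o["position"]=np.array([585.54,2.98,123.29])
c=lambda x,y:((x+.5)/3.8-.5+170,(y+.5)/3.8-.5+150)
f=lambda X:((proj("wrist",X,o)-[170,150]+.5)*3.8).round(0)
print("slot", onz("wrist",c(202,200),35,o),onz("wrist",c(274,200),35,o))
print("eye inner l/r",onz("wrist",c(366,305),55,o),onz("wrist",c(437,305),55,o),"outer r",onz("wrist",c(467,310),55,o),"top",onz("wrist",c(405,250),57,o))
print("point end",onz("wrist",c(289,354),55,o))
print("long side inner",onz("wrist",c(230,275),55,o),"outer top",onz("wrist",c(230,245),57,o))
print("collar",onz("wrist",c(242,314),36,o),"posttop",onz("wrist",c(221,368),69,o))
for z in (36,55,69): print(z,f((594.5,-31,z)))
```

```text
[585.45427118   2.94953191 123.30204552] [ 0.10861623 -7.2749385  -0.26006176]
slot [572.30247254 -37.22213459  35.        ] [572.01879115 -23.7560886   35.        ]
eye inner l/r [585.44335387  -5.58904365  55.        ] [585.17508512   6.8478006   55.        ] outer r [585.98800218  12.1282912   55.        ] top [574.63494864   1.0898747   57.        ]
point end [594.91657967 -19.15414634  55.        ]
long side inner [580.43150569 -29.32491138  55.        ] outer top [574.37908009 -28.92240713  57.        ]
collar [594.36839286 -29.99251718  36.        ] posttop [592.18940279 -29.08115408  69.        ]
36 [237. 315.]
55 [223. 351.]
69 [210. 381.]
```

Call:
step_arm(
  plan=[
    [0,[-0.25,0,0],0],
    [0,[-0.5,-0.01,0],0],
    [0,[-0.75,-0.03,0],0],
    [0,[-0.95,-0.05,0],0],
    [0,[-0.95,-0.05,0],0],
  ],
)

```text
clock: 11.18
position: [594.1, 1.0, 122.9]
eef_rot: [-0.009, 1.0, -0.004, -0.002]
force: [-0.5, -7.6, 0.6]
opening: 0.294
```

```bash
python3 look.py 10
```

```text
11.175 [594.07   1.01 122.87] [-0.0089  1.     -0.0042 -0.0017] 0.294 [-0.51 -7.62  0.59] [-2.127  0.183  0.024]
```

View pics/w10c.png

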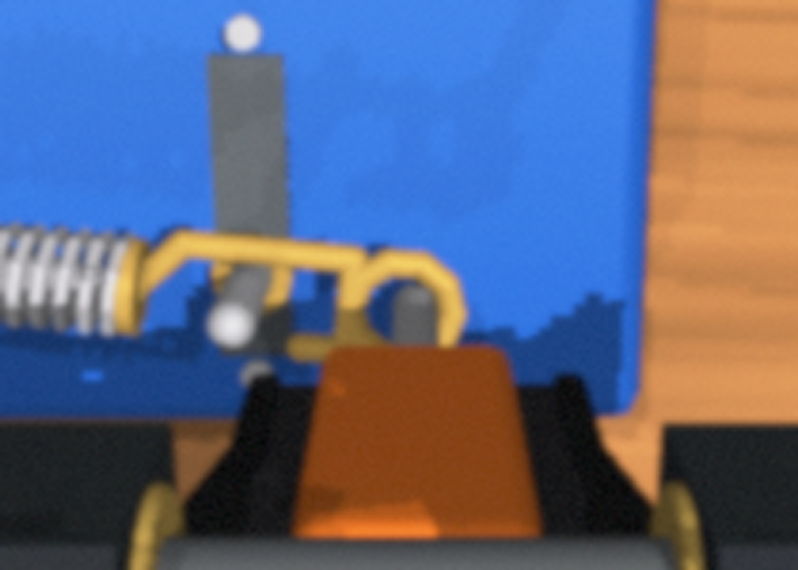

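Call:
step_arm(
  plan=[
    [0,[-0.1,0.12,0],0],
    [0,[-0.25,0.12,0],0],
    [0,[-0.4,0.12,0],0],
    [0,[-0.45,0.12,0],0],
    [0,[-0.45,0.12,0],0],
  ],
)

```text
clock: 11.85
position: [597.5, 0.7, 122.5]
eef_rot: [-0.008, 1.0, -0.005, -0.003]
force: [-0.8, -8.0, 1.1]
opening: 0.295
```

```bash
python3 look.py 11
```

```text
11.85 [597.52   0.67 122.54] [-0.0082  0.9999 -0.005  -0.0027] 0.295 [-0.76 -7.99  1.11] [-2.098  0.27  -0.009]
```

View pics/w11c.png

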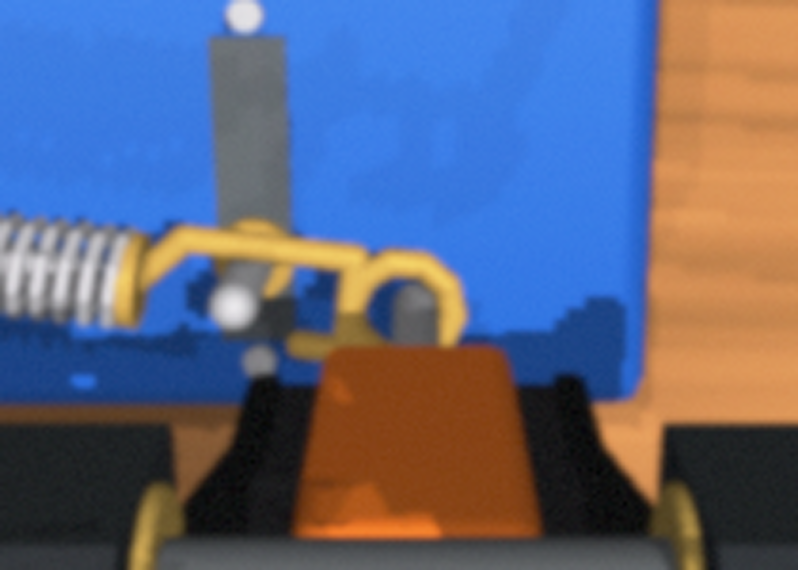

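Call:
step_arm(
  plan=[
    [0,[0.03,-0.2,0],0],
    [0,[0.06,-0.4,0],0],
    [0,[0.08,-0.6,0],0],
    [0,[0.11,-0.8,0],0],
    [0,[0.14,-1.0,0],0],
    [0,[0.14,-1.0,0],0],
  ],
)

```text
clock: 12.65
position: [595.5, -10.4, 122.5]
eef_rot: [-0.008, 1.0, -0.006, -0.004]
force: [-0.3, -5.6, 1.8]
opening: 0.299
```

```bash
python3 look.py 12
```

```text
12.65 [595.45 -10.44 122.49] [-0.0077  0.9999 -0.0055 -0.0036] 0.299 [-0.34 -5.55  1.76] [-1.666  0.181 -0.015]
```

View pics/w12c.png

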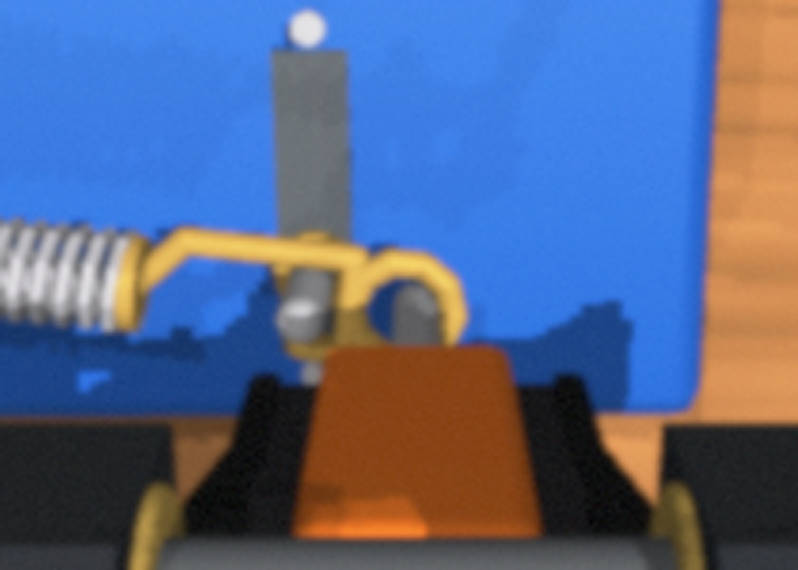

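Call:
step_arm(
  plan=[
    [0,[0.02,-0.15,0],0],
    [0,[0.05,-0.3,0],0],
    [0,[0.06,-0.4,0],0],
    [0,[0.06,-0.4,0],0],
  ],
)

```text
clock: 13.2
position: [594.8, -13.7, 122.4]
eef_rot: [-0.008, 1.0, -0.005, -0.004]
force: [-0.3, 0.1, -1.9]
opening: 0.296
```

```bash
python3 look.py 13
```

```text
13.2 [594.81 -13.72 122.4 ] [-0.008   0.9999 -0.0052 -0.0037] 0.296 [-0.35  0.06 -1.88] [ 0.011 -0.008  0.057]
```

View pics/w13c.png

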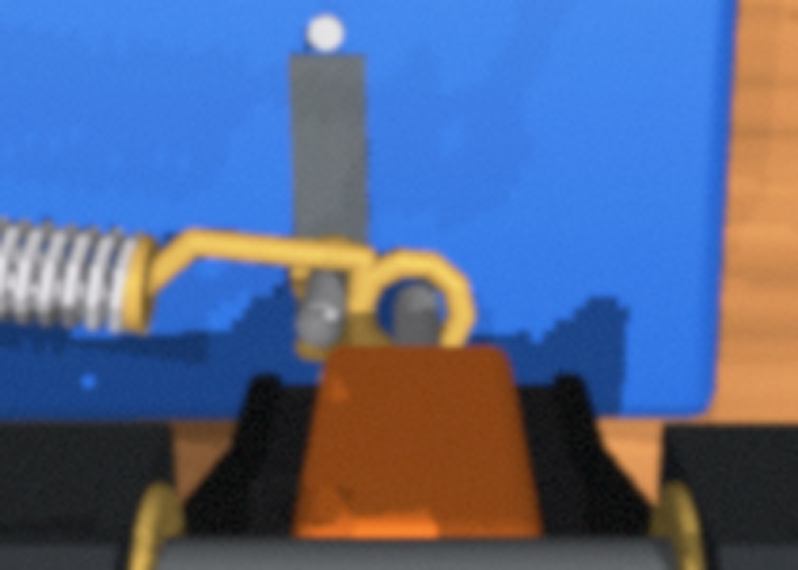

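Call:
step_arm(
  plan=[
    [0,[0,-0.03,-0.4],0],
    [0,[0,-0.03,-0.9],0],
    [0,[0,-0.03,-1.4],0],
    [0,[0,-0.03,-2.2],0],
    [0,[0,-0.03,-3.2],0],
    [0,[0,-0.03,-4.2],0],
    [0,[0,-0.03,-5.2],0],
    [0,[0,-0.03,-5.2],0],
  ],
)

```text
clock: 14.25
position: [595.8, -13.5, 175.5]
eef_rot: [-0.008, 1.0, -0.005, -0.003]
force: [0.8, 0.7, -0.7]
opening: 0.298
```

```bash
python3 look.py 14
```

```text
14.25 [595.78 -13.5  175.48] [-0.008   1.     -0.0051 -0.0029] 0.298 [ 0.79  0.72 -0.71] [-0.011  0.049  0.011]
```

View pics/w14c.png

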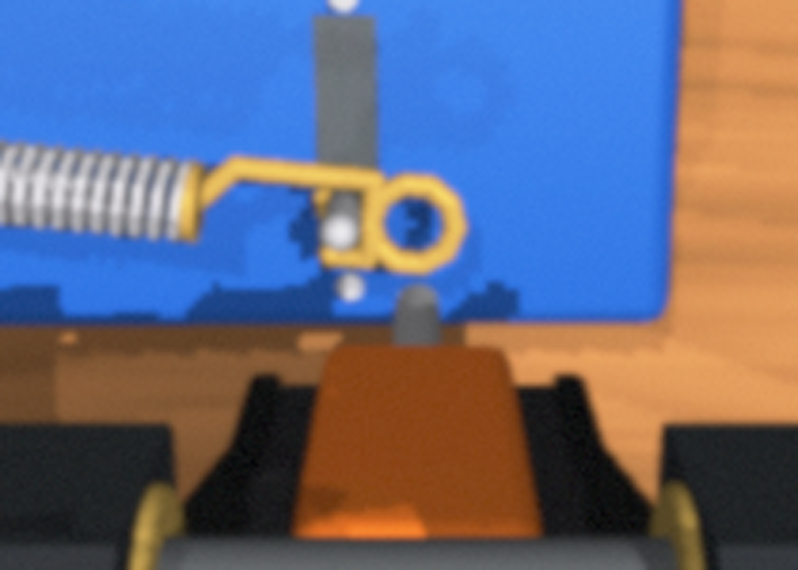

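Call:
step_arm(
  plan=[
    [0,[0.5,2.5,-0.5],0],
    [0,[1.3,7,-0.5],-1.5],
    [0,[2.4,12.3,-0.5],-3],
    [0,[3.5,17.7,-0.5],-4.5],
    [0,[4.6,23,-0.5],-6],
    [0,[5.5,27.8,-0.5],-7.8],
    [0,[6.03,30.5,0],-7.8],
    [0,[6.03,30.9,1.5],-7.8],
    [0,[6.03,30.9,2],-7.8],
    [0,[6.03,30.9,2],-7.8],
  ],
)

```text
clock: 15.55
position: [530.4, 292.3, 151.4]
eef_rot: [-0.075, 0.997, -0.006, -0.004]
force: [0.4, 0.1, -0.2]
opening: 0.298
```

```bash
python3 look.py 15; python3 -c "
from h import *
s=snapshot('side'); cv2.imwrite('pics/s15.png',s); cv2.imwrite('pics/s15c.png',cv2.resize(s[130:230,170:290],None,fx=6,fy=6,interpolation=cv2.INTER_CUBIC))"
```

```text
15.55 [530.4  292.29 151.38] [-0.0748  0.9972 -0.0056 -0.0041] 0.298 [ 0.43  0.13 -0.21] [ 0.025 -0.04  -0.022]
```

View pics/w15c.png

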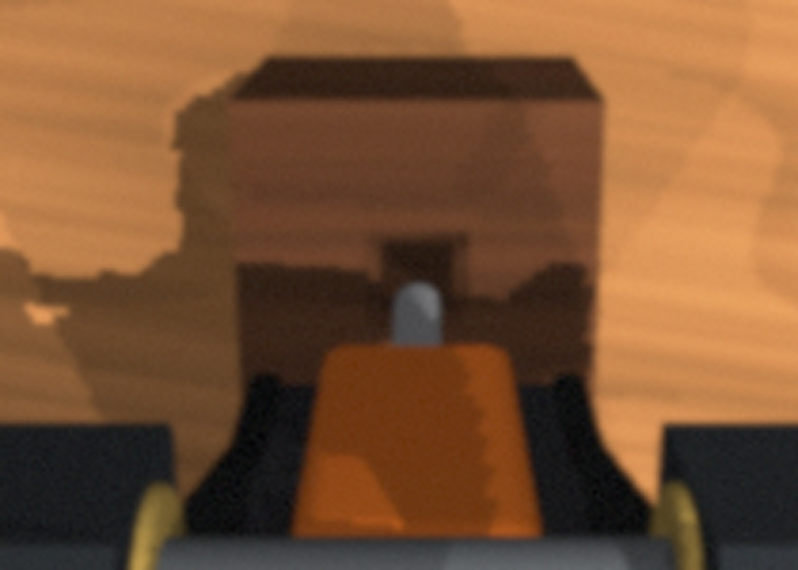

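View pics/s15c.png

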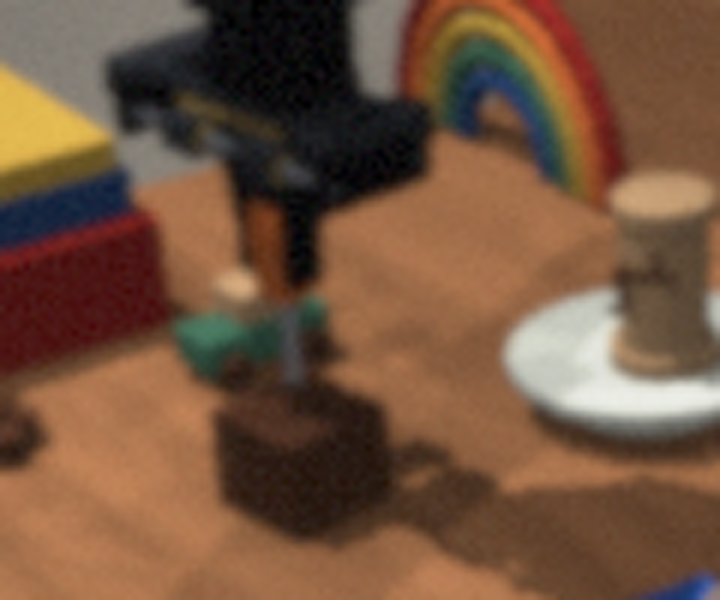

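Run:
```python
from h import *
from scipy.spatial.transform import Rotation as Ro
o=get_obs(); print(o["position"]); o["position"]=np.array([530.4,292.29,151.38])
R=Ro.from_quat(o["eef_rot"]).as_matrix();p=o["position"]
c=lambda x,y:((x+.5)/3.8-.5+170,(y+.5)/3.8-.5+150)
t=lambda X:(R.T@(X-p)).round(2)
zt=p[2]-77.7
print("tip near edge",t(onz("wrist",c(417,283),zt,o)), onz("wrist",c(417,283),zt,o), "sides",t(onz("wrist",c(393,310),zt,o)),t(onz("wrist",c(442,310),zt,o)))
A,B=onz("wrist",c(232,98),60,o),onz("wrist",c(602,98),60,o); print("front corners",t(A),t(B))
print("row300 edges",t(onz("wrist",c(240,300),60,o)),t(onz("wrist",c(590,300),60,o)))
print("hole",t(onz("wrist",c(378,238),60,o)),t(onz("wrist",c(468,238),60,o)), "inner",t(onz("wrist",c(388,243),60,o)),t(onz("wrist",c(455,243),60,o)))
w=cv2.imread("pics/w15.png"); 
cr=w[200:245,255:310].astype(float)*2.2; cv2.imwrite("pics/h15.png",cv2.resize(np.clip(cr,0,255).astype(np.uint8),None,fx=12,fy=12,interpolation=cv2.INTER_CUBIC))
```

```text
[530.72915387 292.96665202 152.34265689]
tip near edge [ 1.06  0.75 77.71] [528.76110814 292.05456997  73.68      ] sides [-4.14 -3.64 77.71] [-4.11  5.32 77.62]
front corners [ 32.46 -33.57  91.95] [32.6  34.97 91.31]
row300 edges [ -7.01 -33.5   91.65] [-6.77 34.17 91.01]
hole [ 5.55 -6.69 91.49] [ 5.6  10.48 91.33] inner [ 4.56 -4.78 91.47] [ 4.6   8.01 91.35]
```

View pics/h15.png

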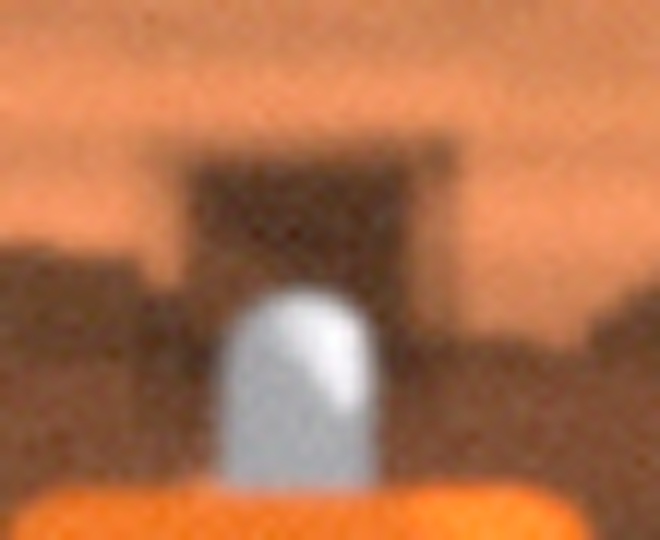

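Call:
step_arm(
  plan=[
    [0,[0,-0.03,0.8],0],
    [0,[0,-0.03,1.6],0],
    [0,[0,-0.03,2.4],0],
    [0,[0,-0.03,3.0],0],
    [0,[0,-0.03,3.0],0],
  ],
)

```text
clock: 16.27
position: [530.3, 292.2, 121.7]
eef_rot: [-0.075, 0.997, -0.005, -0.004]
force: [-0.5, -0.5, -1.0]
opening: 0.299
```

```bash
python3 look.py 16
```

```text
16.275 [530.25 292.22 121.67] [-0.075   0.9972 -0.0053 -0.0039] 0.299 [-0.55 -0.49 -1.02] [ 0.087  0.004 -0.035]
```

View pics/w16c.png

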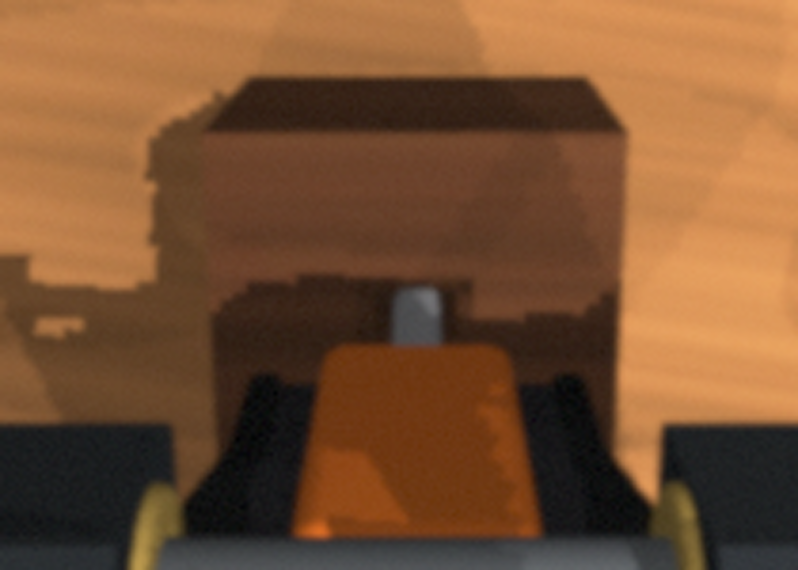

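Call:
step_arm(
  plan=[
    [0,[0,0.05,0.8],0],
    [0,[0,0.05,1.6],0],
    [0,[0,0.05,2.4],0],
    [0,[0,0.05,3.1],0],
    [0,[0,0.05,3.6],0],
    [0,[0,0.05,3.8],0],
    [0,[0,0.05,3.8],0],
  ],
)

```text
clock: 17.2
position: [530.2, 292.5, 84.1]
eef_rot: [-0.075, 0.997, -0.005, -0.004]
force: [-0.4, -1.1, -0.5]
opening: 0.297
```

```bash
python3 look.py 17
```

```text
17.2 [530.21 292.47  84.13] [-0.075   0.9972 -0.0051 -0.0036] 0.297 [-0.36 -1.11 -0.46] [ 0.059 -0.033  0.031]
```

View pics/w17c.png

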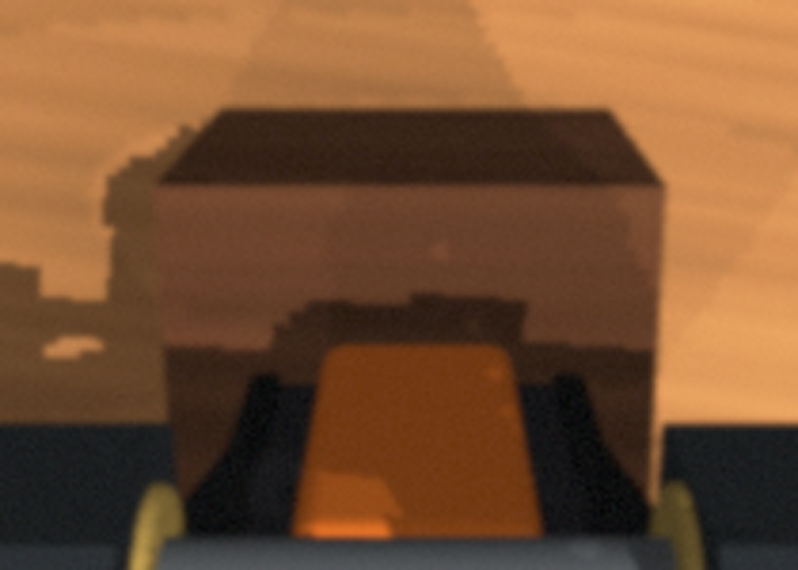

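Call:
step_arm(
  plan=[
    [0,[0,0,0.12],0],
    [0,[0,0,0.12],0],
    [0.45,[0,0,0.12],0],
    [0.6,[0,0,0.12],0],
    [0.8,[0,0,0.12],0],
    [1,[0,0,0.12],0],
    [1,[0,0,0.12],0],
    [1,[0,0,0.12],0],
  ],
)

```text
clock: 18.25
position: [530.3, 292.5, 83.1]
eef_rot: [-0.075, 0.997, -0.005, -0.004]
force: [0.5, -0.1, 1.0]
opening: 0.897
```

```bash
python3 look.py 18
```

```text
18.25 [530.31 292.49  83.12] [-0.075   0.9972 -0.0051 -0.0035] 0.897 [ 0.48 -0.08  0.96] [0.062 0.008 0.047]
```

View pics/w18c.png

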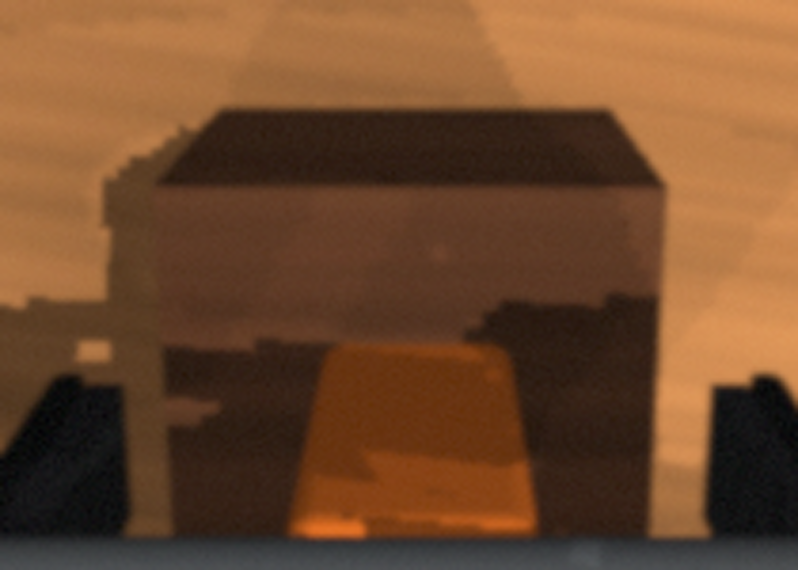

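Released and standing. Retreat upwards, shifting aside at the top so the cameras see everything.

Call:
step_arm(
  plan=[
    [1,[0,0,-1],0],
    [1,[0,0,-4],0],
    [1,[0,0,-8],0],
    [1,[0,0,-12],0],
    [1,[0,0,-15],0],
    [1,[1,0,-16],0],
    [1,[3,0,-16],0],
    [1,[3,0,-16],0],
  ],
)

```text
clock: 19.3
position: [500.0, 289.7, 242.9]
eef_rot: [-0.076, 0.997, -0.005, -0.004]
force: [0.5, 0.3, -0.2]
opening: 0.998
```

```bash
python3 look.py 19; python3 -c "
from h import *
for n in ('top','side'):
    s=snapshot(n); cv2.imwrite(f'pics/{n}19.png',s)
a=cv2.imread('pics/top19.png'); b=cv2.imread('pics/side19.png')
cv2.imwrite('pics/t19c.png',cv2.resize(a[185:265,255:385],None,fx=6,fy=6,interpolation=cv2.INTER_CUBIC))
cv2.imwrite('pics/s19c.png',cv2.resize(b[165:295,190:360],None,fx=4,fy=4,interpolation=cv2.INTER_CUBIC))
"
```

```text
19.3 [499.97 289.72 242.87] [-0.0756  0.9971 -0.005  -0.0042] 0.998 [ 0.53  0.3  -0.16] [ 0.009 -0.042  0.02 ]
```

View pics/w19.png

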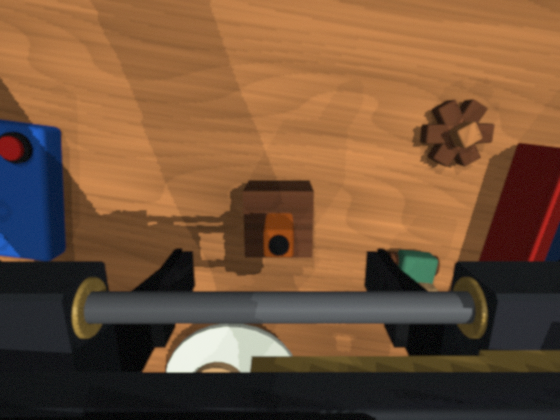

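View pics/s19c.png

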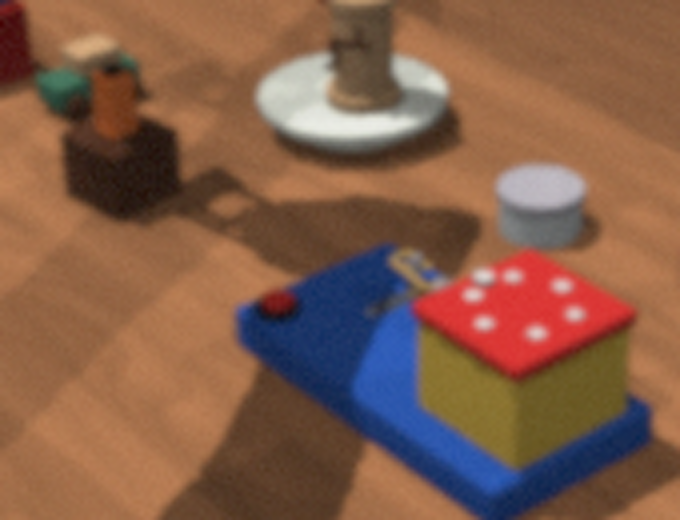

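View pics/t19c.png

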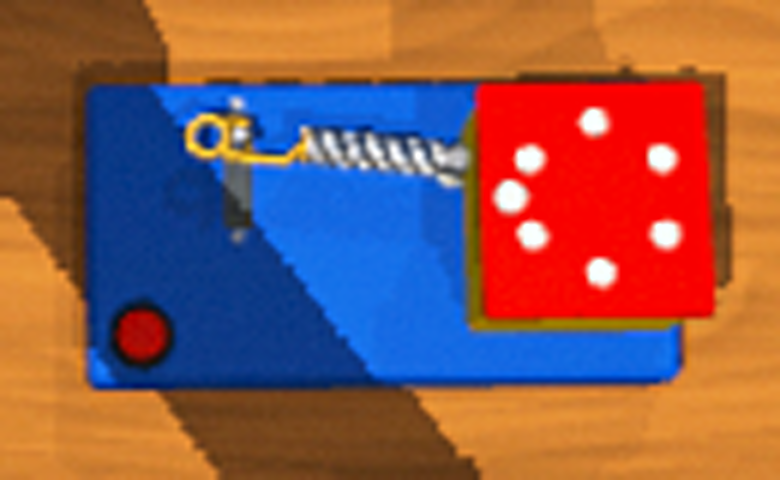

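```bash
python3 -c "
from h import *
a=cv2.imread('pics/side0.png').astype(int);b=cv2.imread('pics/side19.png').astype(int)
print(abs(a-b)[175:225,200:240].mean())
print(get_obs()['clock']); print(finish_job())"
```

```text
8.955833333333333
19.45
the job is handed in; nothing more can be done
None
```

The spring is hooked on the steel post and stays stretched there by itself. The puller is back in its stand, and I handed the job in at 19.45 s of the allowed 61 s; the hand-in gives no verdict.

- **Stretching:** I put the peg through the eye and pulled the spring to about 0.042 m, reckoned from the pictures and the motion. The highest horizontal force read between moves was about 8.2 N. I then swung it until the post sat between the hook's long side and its point, about 1 mm towards the long side, and let it back slowly.
- **Letting go:** The force on the puller dropped to about 0 before I lifted the peg out.
- **Last checks:** The last top view shows the hook around the post. The puller looks upright and fully seated, as at the start. The maze, tin, star and car look unmoved; I did not check the skittle and beaker separately. The gripper is open and well clear of everything.
- **Disagreements:** The top and wrist cameras differed by up to about 4 mm on the stand, so I lined up the peg with the eye and the hole within single wrist pictures. After one swing the stretch came out 2 to 3 mm lower than commanded. I saw this in the wrist picture and corrected it before hooking.
- **Not measured:** I did not measure the final stretch directly. The hook's position on the post implies about 0.027 m.

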